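# Open the water fill port of the hydrogen generator

### The arm

A 6-joint arm with a two-finger parallel gripper is mounted at the origin on the work surface. World frame = base frame: x ahead of the robot, y to its left, z up, the work surface at z = 0. Lengths are in m, angles in rad, forces in N, time in s.
With the tool pointing down it reaches from about 0.25 to 0.725 m from the base axis. Payload 4 kg.
Tool frame: the origin (TCP) lies at the very end of the fingers, on their centre line; the grasp point (between the pads) lies behind it (ctrl.grip_point_offset is the z of the grasp point in the tool frame, in m); z points along the fingers, y is the line along which they close (so a half turn about z gives the same grasp; the last joint's range is limited). The gripper opens to 85 mm and grips with 20 to 120 N. Pads are 22 mm wide; open, the fingers measure 114 mm over their backs; the gripper's body (76 mm by 85 mm) begins 54 mm behind the grasp point. The pads swing forward as they close: fully open they stand 13 mm farther back than shut.
Start: joints at [1.319, 0.241, 0.005, 1.335, 0, 1.571], TCP at [0.125, 0.484, 0.231] pointing down, gripper open.
Joint ranges: [-2.72, 2.72], [-1.05, 1.87], [-1.09, 1.28], [-1.99, 2.15], [-1.42, 1.44], [-3.14, 3.14]. Speed limits (rad/s): [2.79, 2.79, 3.14, 3.14, 3.14, 3.14].

### API

Orientations are given as [roll, pitch, yaw] about the fixed x, y, z axes, in that order (R = Rz(yaw) Ry(pitch) Rx(roll)).
In Python, from rig import ctrl gives the robot as it stands.
- The arm moves only by the shell command python3 -m inch 'ROWS' [FORCE]. ROWS is JSON, a list of rows, each a list of 7 numbers: the shift along the tool's x, y, z in mm, then the turn, a rotation vector about the tool's x, y, z in degrees, then the finger opening in mm, from 0 to 85.4. A call has 1 to 5 rows; each row is the pose to reach, as a shift and turn from the pose commanded when the call began, along the tool's axes at that moment; what a row does not reach only later rows make up. A row lasts 1/10 s, in which the tool goes at most 50 mm and 8.59 degrees, less where a joint would pass 70% of its speed; a pose out of reach is approached as far as the arm can. A call with a gripper value outside its range is refused whole. The fingers move at their own pace and stop on an object; FORCE is the grip in N (left out, the last holds). Time passes only in rows, so rows that repeat a pose let the fingers close. It gives the time, the measured TCP pose, the force, the opening and the grip force at its end, in the units of the state.
- ctrl.state(): the state, without advancing time (a new reading comes with each control period).
- ctrl.snapshot(name): name is "scene" or "side" or "wrist"; returns a dict with "image" (400x640x3 uint8, blue, green, red), "K" (3x3 intrinsics, pixels), "dist_coeffs" ([k1, k2, p1, p2, k3] as OpenCV has them; the pictures are not rectified), "extrinsics" (4x4, takes a point from world to camera coordinates); the wrist camera has in their place "T_tool_cam" (4x4, takes a point from camera to tool coordinates, whose origin is the TCP and whose axes are the flange's). Camera axes: x right, y down, z forward; pixel columns grow to the right and rows downward; lengths in m; the calibration is good to about 2 mm. A picture is of the moment at which its call begins: read the wrist's pose just before it. There is no depth.
- ctrl.finish_job(): hands the job in; it is judged then, once.
The state is a dict: "time": time; "joint_positions": joint angles; "qd": joint speeds; "joint_efforts": joint torques, N m; "tcp_pos": TCP position; "eef_rot": TCP orientation; "contact_force": force on the tool from outside, world axes, zero at the start; "ft_torque": the same for the moment, N m; "grip_width": finger opening in m; "grasp_force": force on a finger pad.
Only numpy, scipy, OpenCV 4.12 (cv2) and the standard library are available. Lean on these libraries where they do the work, as an engineer would, in place of code of your own. Each camera call takes 0.05 s, during which the arm holds its last target. There are 200 camera calls.

### The job

The hydrogen generator needs water: unscrew the larger, ribbed cap of its fill port by turning it to the left (counter-clockwise from above) until its thread is free, then lift it clear. Put it down the same way up in the shallow steel tray, well inside its rim, and do not drop it. Take care not to knock or shift the amber bottle beside the tray.

Things in the scene. Friction and masses are not known exactly. Their poses are not given: they have to be found in the camera images.
- fill_cap: Round ribbed off-white screw cap, 48 mm across, 30 mm tall, 50 g, on the fill port; grip at any yaw. Origin: centre of its lower rim; z up. Loosened, turns easily; right-hand thread with a stop to the right. It starts 0-14 deg left (counter-clockwise from above) of the port's x axis and lifts straight off between 55 and 140: one 85 deg turn left at constant height always frees it.
- fill_port: Fixed grey flange, 60 mm across, 16 mm tall, under the cap; its neck stands 13 mm higher inside the cap. Origin: centre of its underside, on the flat top of the fixed cream generator (220 deep, 280 wide, top 170 mm above the bench). The smaller smooth drying plug (30 mm across, 28 tall) 110 mm away on the same top is not the fill cap; the two may be either way round.
- tray: Fixed shallow square tray of bare steel on the bench, 160 mm square outside, rim 16 mm tall, walls and floor 3 mm thick. Origin: centre of its underside, x and y along its sides.
- amber_bottle: Loose bottle of amber glass with a black cap, 60 mm across, 130 mm tall, 350 g, standing on the bench on the side of the tray away from the robot. Origin: centre of its underside.
Things that resemble listed ones, but are neither listed nor needed, are in the scene too. Leave any green look-alike of the fill_cap alone.

How it is judged:
By the outcome, as a careful person would: the job done as asked, in the order asked, and still so for the second after the job is handed in, with the robot touching nothing.
It also fails if it takes over 42 s, if anything falls off the work surface, if the arm or the gripper's body presses on something with over 40 N, if the wrist force passes 120 N, or if a joint passes its speed limit or range.

## Working session

There is one attempt and no reset: what is moved stays moved. The work goes in short steps, Python scripts to look and compute and a shell command to move; the robot and the scene stay as the last step left them, time stands still between calls to the robot, and variables do not carry over. Pictures are saved under pics/ and viewed, at most 10 in all, crops included, and the job is handed in when it is done.

```bash
mkdir -p pics; ls
cat > h.py <<'E'
import numpy as np, cv2, json
from scipy.spatial.transform import Rotation as R
from rig import ctrl
def snap(name):
    s=ctrl.state(); d=ctrl.snapshot(name)
    K=np.array(d["K"]);D=np.array(d["dist_coeffs"],float)
    if name=="wrist":
        T=np.eye(4);T[:3,:3]=R.from_euler('xyz',s["eef_rot"]).as_matrix();T[:3,3]=s["tcp_pos"]
        C=T@np.array(d["T_tool_cam"])
    else: C=np.linalg.inv(np.array(d["extrinsics"]))
    return d["image"],K,D,C
def ray(uv,K,D,C):
    p=cv2.undistortPoints(np.array([[uv]],float),K,D)[0,0]
    v=C[:3,:3]@np.array([p[0],p[1],1]); return C[:3,3],v/np.linalg.norm(v)
def onplane(uv,z,K,D,C):
    o,v=ray(uv,K,D,C); return o+v*(z-o[2])/v[2]
def tri(r1,r2):
    (a,u),(b,v)=r1,r2
    t=np.linalg.lstsq(np.c_[u,-v],b-a,rcond=None)[0]
    p,q=a+u*t[0],b+v*t[1]; return (p+q)/2,np.linalg.norm(p-q)
E
python3 - <<'E'
from h import *
for n in("scene","side","wrist"):
    im,K,D,C=snap(n); cv2.imwrite(f"pics/{n}0.png",im); np.savez(f"{n}0.npz",im=im,K=K,D=D,C=C)
    print(n,C.round(3).tolist())
s=ctrl.state();print(s,ctrl.grip_point_offset)
E
```

```text
pics
scene [[-0.307, 0.715, -0.629, 1.22], [0.952, 0.242, -0.189, 0.233], [0.017, -0.656, -0.754, 0.861], [0.0, 0.0, 0.0, 1.0]]
side [[-0.987, -0.089, 0.133, 0.456], [-0.16, 0.576, -0.802, 0.88], [-0.005, -0.813, -0.583, 0.779], [0.0, 0.0, 0.0, 1.0]]
wrist [[0.249, 0.93, 0.271, 0.055], [0.968, -0.239, -0.072, 0.5], [-0.002, 0.28, -0.96, 0.373], [0.0, 0.0, 0.0, 1.0]]
{'time': 0.15, 'joint_positions': array([ 1.31901482e+00,  2.41245180e-01,  4.03074735e-03,  1.33521845e+00,
       -1.34235872e-05,  1.57079552e+00]), 'qd': array([-0.00055282, -0.00267502,  0.00302279, -0.00043186, -0.00042064,
       -0.00128517]), 'joint_efforts': array([ 3.60946387e-04, -3.72634757e+01,  2.52639127e+01,  1.23108225e-02,
       -7.69955534e-06,  8.41527168e-07]), 'tcp_pos': array([0.12444716, 0.48376123, 0.23061373]), 'eef_rot': array([-3.13995609e+00,  1.34222471e-05,  2.88981198e+00]), 'contact_force': array([-0.07782574, -0.30633714,  0.13233094]), 'ft_torque': array([ 0.01563957,  0.004901  , -0.02930378]), 'grasp_force': 0.0, 'grip_width': 0.08519593370312228} -0.0187
```

View pics/scene0.png

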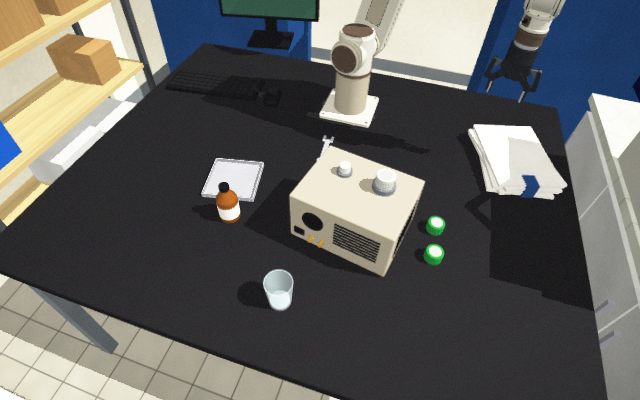

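View pics/side0.png

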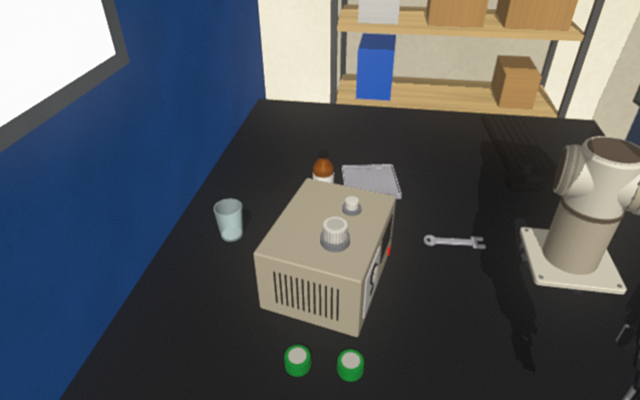

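View pics/wrist0.png

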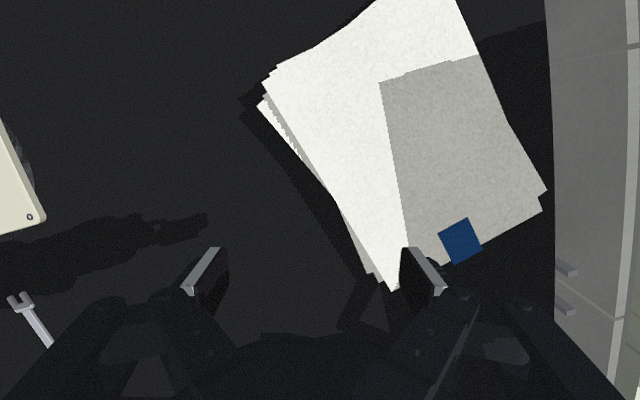

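The scene view shows the large white cap at (385,178), the small plug at (344,168), green look-alikes at (435,225) and (433,254), the tray at (234,179) and the amber bottle at (228,205). The side view shows the large ribbed cap at (335,230), the plug at (352,204) and the green caps at (297,360) and (350,365). The wrist view shows only the towel, and the corner of the generator at left.
Candidates for the fill cap: the large white one (scene 385,178), the plug (344,168) and the two green caps. I choose the large ribbed white one on the generator and will check it in a close crop.

Run:
```python
from h import *
s=np.load("scene0.npz");d=np.load("side0.npz")
f=lambda im,x,y,w,h,k:cv2.resize(im[y:y+h,x:x+w],None,fx=k,fy=k,interpolation=cv2.INTER_CUBIC)
a=f(s["im"],325,145,80,60,5);b=f(d["im"],305,185,80,75,4)
c=f(s["im"],195,150,80,80,5);e=f(d["im"],310,150,100,60,4)
m=np.zeros((600,800,3),np.uint8)
for p,(x,y) in((a,(0,0)),(b,(400,0)),(c[:300],(0,300)),(e,(400,300))): m[y:y+p.shape[0],x:x+p.shape[1]]=p
cv2.imwrite("pics/crop1.png",m)
```

```text
(no output)
```

View pics/crop1.png

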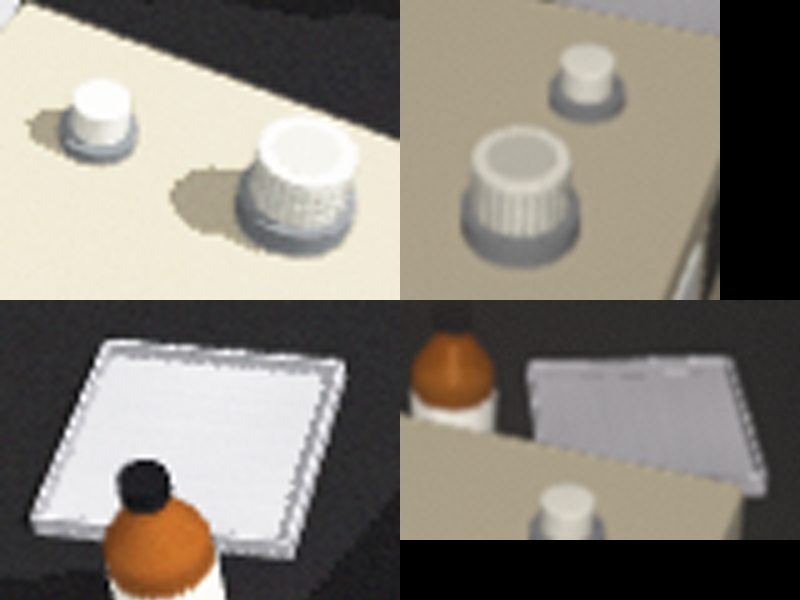

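The crop confirms it. The ribbed, wider cap has its top centre at scene (386.2,175) and side (335.3,225); the smooth plug's is at scene (345.4,164.4) and side (351.8,200). The tray's rim corners and the bottle's black cap are also clear.

Run:
```python
from h import *
S=np.load("scene0.npz");d=np.load("side0.npz")
g=lambda z:(z["K"],z["D"],z["C"])
for n,a,b in(("cap",(386.2,175),(335.25,225)),("plug",(345.4,164.4),(351.75,200)),("trayTR?",(216.4,158.4),(393.25,164.5)),("tray2",(264,162.4),(401.5,193.75)),("tray3",(201.8,193.4),(342.5,165.5))):
    p,e=tri(ray(a,*g(S)),ray(b,*g(d)));print(n,p.round(4),round(e,4))
P=[onplane(u,.016,*g(S)) for u in((216.4,158.4),(264,162.4),(254.3,198.8),(201.8,193.4))]
print(np.round(P,4),np.mean(P,0).round(4))
print("bottle",onplane((224.2,184),.13,*g(S)).round(4),"shoulder")
print("gen corner wr")
```

```text
cap [0.5405 0.2124 0.2127] 0.0014
plug [0.5193 0.1052 0.1962] 0.0013
trayTR? [ 0.4312 -0.3446  0.0103] 0.0056
tray2 [ 0.4029 -0.1853  0.0147] 0.0051
tray3 [ 0.588  -0.312   0.0123] 0.005
[[ 0.4397 -0.3381  0.016 ]
 [ 0.4072 -0.1825  0.016 ]
 [ 0.5624 -0.1485  0.016 ]
 [ 0.5933 -0.3073  0.016 ]] [ 0.5007 -0.2441  0.016 ]
bottle [ 0.6285 -0.1944  0.13  ] shoulder
gen corner wr
```

```bash
python3 -m inch '[[0,0,-30,0,0,0,85],[-40,-15,-60,0,0,0,85],[-85,-30,-90,0,0,0,85],[-130,-45,-100,0,0,0,85],[-175,-60,-100,0,0,0,85]]'; python3 -c "
from rig import ctrl;s=ctrl.state();print(s['joint_positions'],s['tcp_pos'],s['eef_rot'])"
```

```text
time: 0.65
tcp_pos: [0.2775, 0.3844, 0.3333]
eef_rot: [3.138, 0.002, 2.891]
contact_force: [1.2, 1.4, -1.1]
grip_width: 0.085
grasp_force: 0.0
[9.45358504e-01 1.65036023e-01 1.72546200e-01 1.57407883e+00
 5.27574554e-05 1.19559441e+00] [0.27754074 0.38435277 0.33334011] [3.13763974e+00 1.50018546e-03 2.89135389e+00]
```

```bash
python3 -m inch '[[-60,-20,0,0,0,0,85],[-120,-40,0,0,0,0,85],[-180,-60,0,0,0,0,85],[-240,-80,0,0,0,0,85],[-275,-93,0,0,0,0,85]]'>/dev/null; python3 -m inch '[[-21,-7,0,0,0,0,85],[-21,-7,0,0,0,0,85],[-21,-7,0,0,0,0,85]]'
python3 - <<'E'
from h import *
im,K,D,C=snap("wrist");cv2.imwrite("pics/w1.png",im);np.savez("w1.npz",im=im,K=K,D=D,C=C)
s=ctrl.state();print(s['joint_positions'],s['tcp_pos'],s['eef_rot'])
E
```

```text
time: 1.45
tcp_pos: [0.5042, 0.2359, 0.3304]
eef_rot: [-3.141, -0.002, 2.889]
contact_force: [0.2, 0.1, 0.2]
grip_width: 0.0852
grasp_force: 0.0
[4.38614295e-01 3.44562385e-01 4.02701847e-01 1.63010129e+00
 4.08360468e-04 6.90226954e-01] [0.50370722 0.23642031 0.33083524] [-3.14116545e+00 -1.15872625e-03  2.88997951e+00]
```

View pics/w1.png

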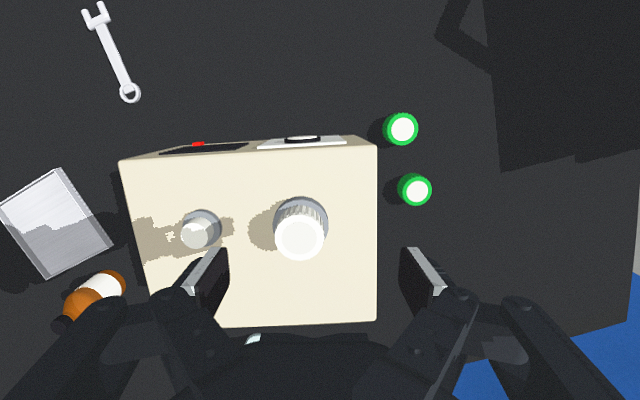

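The wrist view shows the cap's bright top at about (299,238), the plug at (200,232), and the green caps at (402,128) and (415,190). I'll take a second, closer view and triangulate.

```bash
python3 -m inch '[[-20,-7,15,0,0,0,85],[-40,-14,30,0,0,0,85],[-40,-14,40,0,0,0,85],[-40,-14,40,0,0,0,85],[-40,-14,40,0,0,0,85]]'
python3 - <<'E'
from h import *
im,K,D,C=snap("wrist");cv2.imwrite("pics/w2.png",im);np.savez("w2.npz",im=im,K=K,D=D,C=C)
A=np.load("w1.npz");w1=(A["im"],A["K"],A["D"],A["C"])
def top(im,guess):
    m=(im.min(2)>238).astype(np.uint8)
    m=cv2.morphologyEx(m,cv2.MORPH_OPEN,np.ones((7,7),np.uint8))
    cs=cv2.findContours(m,cv2.RETR_EXTERNAL,cv2.CHAIN_APPROX_NONE)[0]
    c=min((c for c in cs if cv2.contourArea(c)>300),key=lambda c:np.linalg.norm(c.mean((0,1))-guess))
    return cv2.fitEllipse(cv2.convexHull(c))
e1=top(w1[0],(299,238))
p=np.array([0.5405,0.2124,0.2145]);q=np.linalg.inv(C)@np.r_[p,1]
g=cv2.projectPoints(q[:3],np.zeros(3),np.zeros(3),K,D)[0].ravel();e2=top(im,g)
print(e1,e2,g)
print(tri(ray(e1[0],*w1[1:]),ray(e2[0],K,D,C)))
S=np.load("scene0.npz");d=np.load("side0.npz")
rs=[ray(e1[0],*w1[1:]),ray(e2[0],K,D,C),ray((386.2,175),S["K"],S["D"],S["C"]),ray((335.25,225),d["K"],d["D"],d["C"])]
M=[np.eye(3)-np.outer(v,v) for o,v in rs]
print("all",np.linalg.solve(sum(M),sum(m@o for m,(o,v) in zip(M,rs))))
for z in(.213,.216):print(onplane(e2[0],z,K,D,C))
E
```

```text
time: 2.0
tcp_pos: [0.5384, 0.2137, 0.2917]
eef_rot: [3.141, -0.0, 2.892]
contact_force: [-0.6, 0.8, 0.4]
grip_width: 0.0851
grasp_force: 0.0
((298.9424133300781, 237.2147674560547), (45.811195373535156, 49.023746490478516), 91.12529754638672) ((318.24713134765625, 204.8001708984375), (37.60171890258789, 53.85849380493164), 122.86654663085938) [314.07045761 210.07694059]
(array([0.51990898, 0.21955947, 0.26870199]), np.float64(0.001282313306183708))
all [0.54009122 0.2130163  0.21309205]
[0.5375162  0.21659811 0.213     ]
[0.53659373 0.21678136 0.216     ]
```

View pics/w2.png

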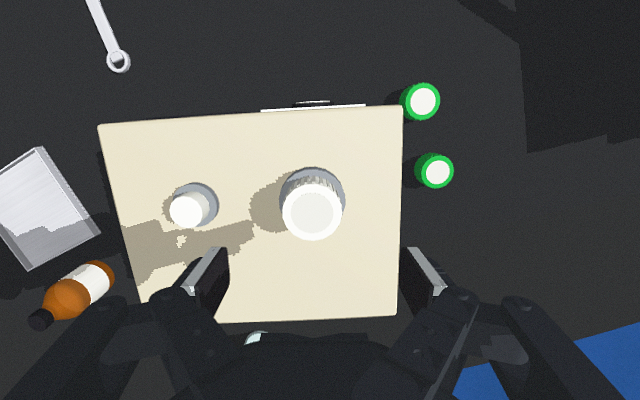

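The second wrist view shows the cap's top disc centred at about (312,211), between the fingers. The bright mask had caught only part of its ring, so I'll refit it.

Run:
```python
from h import *
A=np.load("w1.npz");B=np.load("w2.npz")
def top(Z,g,r):
    im=Z["im"];m=np.zeros(im.shape[:2],np.uint8);cv2.circle(m,g,r,1,-1)
    # top disc: low saturation & bright
    k=((im.min(2)>222)&(m>0)).astype(np.uint8); k=cv2.morphologyEx(k,cv2.MORPH_CLOSE,np.ones((9,9),np.uint8));k=cv2.morphologyEx(k,cv2.MORPH_OPEN,np.ones((15,15),np.uint8))
    c=max(cv2.findContours(k,cv2.RETR_EXTERNAL,cv2.CHAIN_APPROX_NONE)[0],key=cv2.contourArea)
    return cv2.fitEllipse(c)
g=lambda Z:(Z["K"],Z["D"],Z["C"])
e1=top(A,(299,237),35);e2=top(B,(312,211),38);print(e1,e2)
for a,b in((e1[0],e2[0]),((299,237.5),(312,211))):
    print(tri(ray(a,*g(A)),ray(b,*g(B))),onplane(a,.2145,*g(A)),onplane(b,.2145,*g(B)))
```

```text
((301.9992370605469, 236.79566955566406), (45.51850509643555, 58.313297271728516), 83.78251647949219) ((312.0302734375, 211.40513610839844), (56.63007354736328, 59.029666900634766), 60.371803283691406)
(array([0.54534868, 0.21066702, 0.20423753]), np.float64(0.002616482564136195)) [0.54196297 0.21324596 0.2145    ] [0.54117807 0.21054942 0.2145    ]
(array([0.53801694, 0.21159117, 0.22368156]), np.float64(0.0004500651327491603)) [0.54195239 0.21025459 0.2145    ] [0.5408424  0.21061079 0.2145    ]
```

```bash
python3 -m inch '[[-3,-2,20,0,0,0,85],[-3,-2,40,0,0,0,85],[-3,-2,55,0,0,0,85],[-3,-2,55,0,0,0,85],[-3,-2,55,0,0,0,85]]'
python3 - <<'E'
from h import *
s=ctrl.state();M=R.from_euler('xyz',s['eef_rot']).as_matrix();print(s['tcp_pos'],((np.array([.541,.211,.190])-s['tcp_pos'])@M*1000).round(1),s['joint_positions'])
E
```

```text
time: 2.55
tcp_pos: [0.5418, 0.2106, 0.2374]
eef_rot: [3.141, 0.001, 2.891]
contact_force: [-0.5, -1.6, 0.4]
grip_width: 0.085
grasp_force: 0.0
[0.54184539 0.21063102 0.23736954] [ 1.   0.1 47.4] [3.70704006e-01 4.01758138e-01 2.46934870e-01 1.41475271e+00
 9.27107012e-05 6.21587799e-01]
```

```bash
python3 -m inch '[[1,0,15,0,0,0,85],[1,0,30,0,0,0,85],[1,0,42,0,0,0,85],[1,0,46,0,0,0,85],[1,0,46,0,0,0,70]]'; python3 -m inch '[[0,0,0,0,0,0,55],[0,0,0,0,0,0,40],[0,0,0,0,0,0,40],[0,0,0,0,0,0,40],[0,0,0,0,0,0,40]]' 40; python3 -m inch '[[0,0,0,0,0,0,40],[0,0,0,0,0,0,40],[0,0,0,0,0,0,40]]'
```

```text
time: 3.05
tcp_pos: [0.5409, 0.2103, 0.1902]
eef_rot: [-3.141, -0.0, 2.89]
contact_force: [0.3, -0.2, 0.1]
grip_width: 0.0725
grasp_force: 0.0
time: 3.55
tcp_pos: [0.5417, 0.2105, 0.1914]
eef_rot: [3.14, 0.002, 2.89]
contact_force: [-1.0, 0.8, 5.2]
grip_width: 0.0464
grasp_force: 41.3
time: 3.85
tcp_pos: [0.5417, 0.2105, 0.1914]
eef_rot: [3.14, 0.002, 2.89]
contact_force: [0.5, 0.0, 5.7]
grip_width: 0.0468
grasp_force: 41.3
```

```bash
python3 -m inch '[[0,0,0,0,0,-6,40],[0,0,0,0,0,-12,40],[0,0,0,0,0,-18,40],[0,0,0,0,0,-24,40],[0,0,0,0,0,-30,40]]';python3 -m inch '[[0,0,0,0,0,-6,40],[0,0,0,0,0,-12,40],[0,0,0,0,0,-18,40],[0,0,0,0,0,-24,40],[0,0,0,0,0,-30,40]]';python3 -m inch '[[0,0,0,0,0,-6,40],[0,0,0,0,0,-12,40],[0,0,0,0,0,-18,40],[0,0,0,0,0,-25,40],[0,0,0,0,0,-25,40]]'; python3 -c "
from rig import ctrl;s=ctrl.state();print(s['joint_positions'],s['ft_torque'])"
```

```text
time: 4.35
tcp_pos: [0.5417, 0.2106, 0.1914]
eef_rot: [3.141, 0.003, -2.866]
contact_force: [0.1, -0.1, 4.7]
grip_width: 0.047
grasp_force: 41.4
time: 4.85
tcp_pos: [0.5418, 0.2107, 0.1915]
eef_rot: [-3.141, 0.003, -2.342]
contact_force: [-0.9, 1.4, 5.5]
grip_width: 0.0467
grasp_force: 41.4
time: 5.35
tcp_pos: [0.5417, 0.2107, 0.1915]
eef_rot: [-3.14, 0.002, -1.908]
contact_force: [0.1, 0.3, 5.2]
grip_width: 0.0472
grasp_force: 41.4
[ 3.70744122e-01  4.18320398e-01  1.52487985e-01  1.30226338e+00
  3.98845861e-04 -8.63067076e-01] [-0.00102048  0.08034016  0.05236177]
```

```bash
python3 -m inch '[[0,0,-1,0,0,0,40],[0,0,-3,0,0,0,40],[0,0,-5,0,0,0,40],[0,0,-5,0,0,0,40]]'
```

```text
time: 5.75
tcp_pos: [0.5409, 0.2102, 0.1951]
eef_rot: [3.141, -0.0, -1.91]
contact_force: [0.9, -0.1, 0.2]
grip_width: 0.047
grasp_force: 41.1
```

```bash
python3 -m inch '[[0,0,-15,0,0,0,40],[0,0,-35,0,0,0,40],[0,0,-60,0,0,0,40],[0,0,-80,0,0,0,40],[0,0,-90,0,0,0,40]]';  python3 -m inch '[[0,0,0,0,0,0,40],[0,0,0,0,0,0,40]]'
python3 - <<'E'
from h import *
im,K,D,C=snap("wrist");np.savez("w3.npz",im=im,K=K,D=D,C=C)
a=snap("side")[0]
cv2.imwrite("pics/w3.png",np.hstack([im,a])[:, :] if 0 else cv2.resize(np.vstack([im,a]),(480,600)))
s=ctrl.state();M=R.from_euler('xyz',s['eef_rot']).as_matrix();print(s['tcp_pos'],((np.array([.5,-.244,.2])-s['tcp_pos'])@M*1000).round(1),s['joint_positions'])
E
```

```text
time: 6.25
tcp_pos: [0.5416, 0.2105, 0.2871]
eef_rot: [-3.14, 0.002, -1.91]
contact_force: [0.5, -0.5, -0.1]
grip_width: 0.0465
grasp_force: 41.8
time: 6.45
tcp_pos: [0.5407, 0.2101, 0.2842]
eef_rot: [3.141, -0.001, -1.91]
contact_force: [-0.3, -0.1, -0.7]
grip_width: 0.0467
grasp_force: 41.8
[0.54033334 0.20998643 0.28356308] [ 441.4 -113.2   84.2] [ 3.70673621e-01  3.94257556e-01  3.54166943e-01  1.53364873e+00
 -2.39911173e-05 -8.61005715e-01]
```

View pics/w3.png

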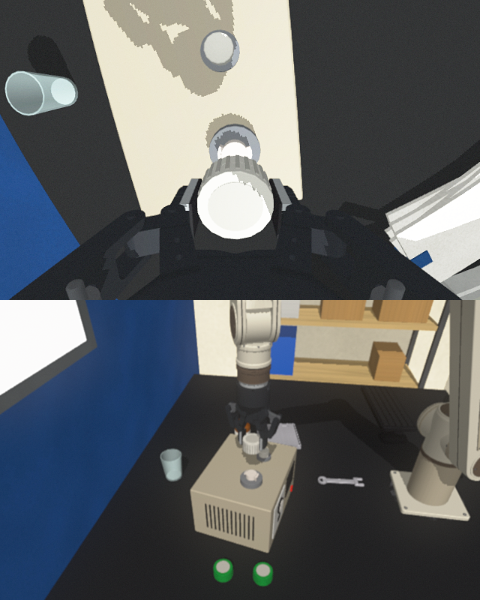

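The cap is off: the wrist view shows the bare neck and the cap square between the pads, and the side view agrees. Now to the tray.

```bash
python3 -m inch '[[20,-5,0,0,0,0,40],[55,-13,0,0,0,0,40],[95,-23,0,0,0,0,40],[135,-32,0,0,0,0,40],[175,-42,0,0,0,0,40]]'>/dev/null;  python3 -m inch '[[40,-10,0,0,0,0,40],[80,-20,0,0,0,0,40],[115,-28,0,0,0,0,40],[140,-34,0,0,0,0,40],[150,-36,0,0,0,0,40]]'>/dev/null; python3 -m inch '[[0,0,0,0,0,0,40],[0,0,0,0,0,0,40]]'
python3 - <<'E'
from h import *
im,K,D,C=snap("wrist");np.savez("w4.npz",im=im,K=K,D=D,C=C);cv2.imwrite("pics/w4.png",im)
s=ctrl.state();M=R.from_euler('xyz',s['eef_rot']).as_matrix();print(s['tcp_pos'],((np.array([.492,-.246,.2])-s['tcp_pos'])@M*1000).round(1),s['joint_positions'])
E
```

```text
time: 7.75
tcp_pos: [0.5063, -0.1214, 0.2846]
eef_rot: [3.14, 0.001, -1.91]
contact_force: [-0.7, 1.2, -0.5]
grip_width: 0.0467
grasp_force: 41.8
[ 0.50647163 -0.12110172  0.28483283] [122.7 -27.8  84.8] [-2.35017911e-01  2.67721308e-01  1.79044386e-01  1.48290188e+00
  5.42125698e-04 -1.46795264e+00]
```

View pics/w4.png

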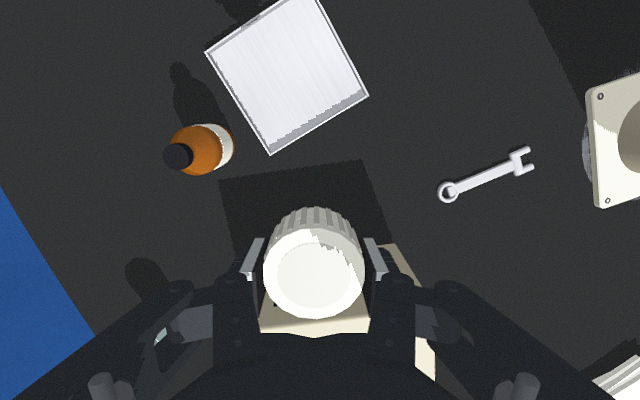

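The wrist view shows tray rim corners at (205,51), (270,156) and (369,96). The amber bottle is at (200,150), off the bottom-left side, and the cap is held square. I'll measure the tray again from here.

Run:
```python
from h import *
A=np.load("w4.npz");S=np.load("scene0.npz")
g=lambda Z:(Z["K"],Z["D"],Z["C"])
W=[(205,51),(270,156),(369,96)];Q=[(201.8,193.4),(254.3,198.8),(264,162.4)]
P=[onplane(w,.016,*g(A)) for w in W];print(np.round(P,4),"centre",((P[0]+P[2])/2).round(4))
for w,q in zip(W,Q):
    p,e=tri(ray(w,*g(A)),ray(q,*g(S)));print(p.round(4),round(e,4))
print("bottle base-ish",onplane((222,150),.03,*g(A)))
```

```text
[[ 0.5891 -0.3138  0.016 ]
 [ 0.5593 -0.1567  0.016 ]
 [ 0.4039 -0.1878  0.016 ]] centre [ 0.4965 -0.2508  0.016 ]
[ 0.5895 -0.3131  0.0108] 0.0045
[ 0.559  -0.1538  0.0099] 0.0057
[ 0.402  -0.1867  0.0097] 0.0027
bottle base-ish [ 0.61550034 -0.18756401  0.03      ]
```

```bash
python3 -m inch '[[35,-8,0,0,0,0,40],[75,-17,0,0,0,0,40],[110,-25,15,0,0,0,40],[127,-29,45,0,0,0,40],[127,-29,80,0,0,0,40]]'>/dev/null;  python3 -m inch '[[0,0,35,0,0,0,40],[0,0,70,0,0,0,40],[0,0,105,0,0,0,40],[0,0,130,0,0,0,40],[0,0,140,0,0,0,40]]'>/dev/null; python3 -m inch '[[0,0,0,0,0,0,40],[0,0,0,0,0,0,40]]'
python3 - <<'E'
from h import *
s=ctrl.state();M=R.from_euler('xyz',s['eef_rot']).as_matrix();print(s['tcp_pos'],((np.array([.492,-.250,.0084])-s['tcp_pos'])@M*1000).round(1),s['joint_positions'])
im,K,D,C=snap("scene");cv2.imwrite("pics/s5.png",cv2.resize(im[110:240,150:345],None,fx=4,fy=4))
E
```

```text
time: 9.0
tcp_pos: [0.4928, -0.2514, 0.0664]
eef_rot: [-3.14, -0.0, -1.909]
contact_force: [0.0, -0.4, 0.1]
grip_width: 0.0464
grasp_force: 41.8
[ 0.49276841 -0.25141523  0.06635669] [-1.1  1.3 58. ] [-4.71810668e-01  4.66817505e-01 -1.19702051e-01  9.82355136e-01
  5.22987722e-05 -1.70475066e+00]
```

View pics/s5.png

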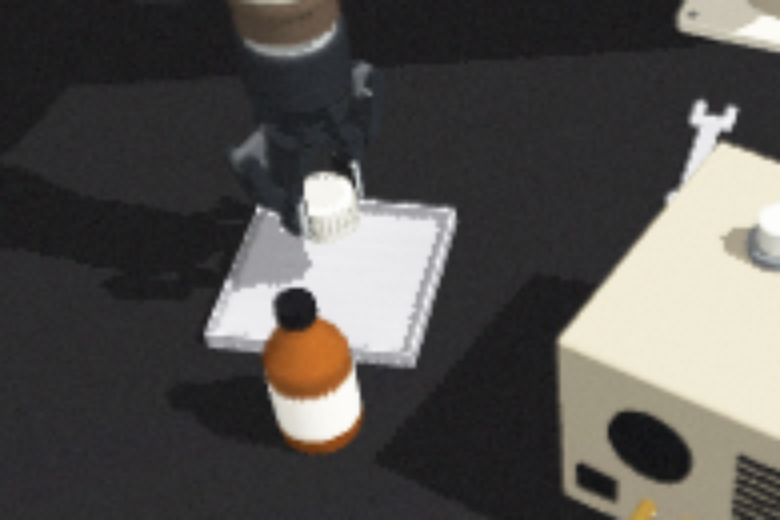

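The scene crop shows the cap at about (330,210), upright above the tray, and the bottle standing clear of the gripper. I'll lower it until it touches.

```bash
python3 -m inch '[[0,0,15,0,0,0,40],[0,0,30,0,0,0,40],[0,0,43,0,0,0,40],[0,0,52,0,0,0,40],[0,0,54,0,0,0,40]]';  python3 -m inch '[[0,0,1,0,0,0,40],[0,0,2,0,0,0,40],[0,0,2,0,0,0,40]]'
```

```text
time: 9.55
tcp_pos: [0.4912, -0.2514, 0.0106]
eef_rot: [3.141, 0.0, -1.91]
contact_force: [0.7, -0.4, -0.3]
grip_width: 0.0466
grasp_force: 41.8
time: 9.85
tcp_pos: [0.4919, -0.2518, 0.0096]
eef_rot: [-3.141, -0.0, -1.91]
contact_force: [-1.1, -0.4, 0.3]
grip_width: 0.0467
grasp_force: 41.8
```

```bash
python3 -m inch '[[0,0,1,0,0,0,40],[0,0,1,0,0,0,40],[0,0,1,0,0,0,40]]';  python3 -m inch '[[0,0,1,0,0,0,40],[0,0,1,0,0,0,40],[0,0,1,0,0,0,40]]'
```

```text
time: 10.15
tcp_pos: [0.4919, -0.2518, 0.0085]
eef_rot: [-3.141, -0.0, -1.91]
contact_force: [0.8, -0.2, 0.7]
grip_width: 0.0465
grasp_force: 41.9
time: 10.45
tcp_pos: [0.4919, -0.2518, 0.0084]
eef_rot: [-3.14, -0.0, -1.91]
contact_force: [-1.5, 0.5, 7.2]
grip_width: 0.0465
grasp_force: 42.6
```

Contact, at the predicted height. I'll release gently and back off straight up.

```bash
python3 -m inch '[[0,0,0,0,0,0,50],[0,0,0,0,0,0,54],[0,0,0,0,0,0,60],[0,0,0,0,0,0,66],[0,0,0,0,0,0,66]]' 20;  python3 -m inch '[[0,0,-10,0,0,0,66],[0,0,-25,0,0,0,66],[0,0,-50,0,0,0,66],[0,0,-90,0,0,0,66],[0,0,-130,0,0,0,66]]'; python3 -m inch '[[0,0,-40,0,0,0,66],[0,0,-60,0,0,0,66],[0,0,-60,0,0,0,66],[0,0,-60,0,0,0,66]]'
python3 - <<'E'
from h import *
im=snap("wrist")[0]; a=snap("scene")[0]
b=cv2.resize(a[140:235,180:275],(300,300));cv2.imwrite("pics/s6.png",np.hstack([cv2.resize(im,(480,300)),b]))
E
```

```text
time: 10.95
tcp_pos: [0.4914, -0.2515, 0.007]
eef_rot: [3.141, 0.0, -1.91]
contact_force: [0.5, -0.2, 0.4]
grip_width: 0.0659
grasp_force: 0.0
time: 11.45
tcp_pos: [0.491, -0.2513, 0.1387]
eef_rot: [3.14, 0.0, -1.91]
contact_force: [-0.1, -0.5, 0.1]
grip_width: 0.0659
grasp_force: 0.0
time: 11.85
tcp_pos: [0.4916, -0.2516, 0.1976]
eef_rot: [-3.141, -0.0, -1.91]
contact_force: [0.6, -0.1, 0.1]
grip_width: 0.0657
grasp_force: 0.0
```

View pics/s6.png

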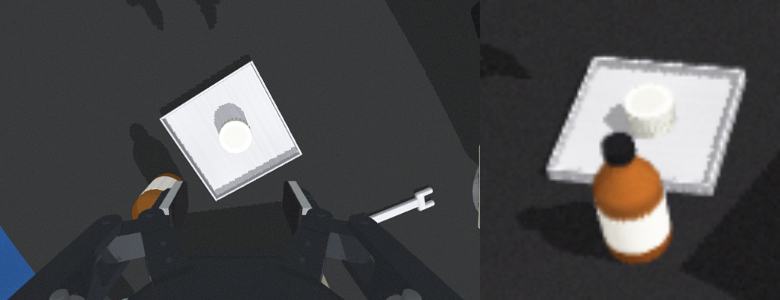

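The cap stands upright near the middle of the tray (wrist 235,135; scene crop 650,108), the bottle is upright where it was, and the gripper is clear.

```bash
python3 -c "
from rig import ctrl;print(ctrl.finish_job())"
```

```text
the job is handed in; nothing more can be done
None
```

The fill cap is unscrewed and standing upright near the centre of the steel tray, the amber bottle was not touched, and the job was handed in at about 12 s of the 42 s allowed.

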